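# Shuffle the colour-coded tubs round their tray

## Task

On the prep table a black square tray with four places holds three lidded steel tubs and has one empty corner. Without lifting them off the tray's floor, slide the red-lidded tub fully into the empty corner, and only then slide the yellow-lidded tub fully into the corner that the red one has left, so that the yellow tub's old corner is free for the next tub. Leave the blue-lidded tub in its corner, and let go of everything.

Things in the scene. Friction and masses are not known exactly. Their poses are not given: they have to be found in the camera images.
- tray: Black square tray, fixed, any yaw; 194 x 194 mm outside, 26 mm tall, walls and floor 5 mm, no dividers. Origin: centre of its underside; x, y along its sides, z up. Its four places are centred at x, y = +46 or -46 mm; tubs have about 8 mm of play. Empty at the start: (+46, +46). Yellow starts at (-46, -46), red and blue at (+46, -46) and (-46, +46), either way round.
- red_knob (a point): Tub with the red lid: square steel tub, 84 x 84 mm, 46 mm tall over its lid, 0.2 to 0.4 kg. A round upright black knob, 24 mm in diameter, 40 mm tall, rises from the middle of the lid. This point lies on the knob's axis, 26 mm above the lid and 14 mm below the knob's top: grip here. Square to the tray. Slides easily.
- yellow_knob (a point): Tub with the yellow lid: square steel tub, 84 x 84 mm, 46 mm tall over its lid, 0.2 to 0.4 kg. A round upright black knob, 24 mm in diameter, 40 mm tall, rises from the middle of the lid. This point lies on the knob's axis, 26 mm above the lid and 14 mm below the knob's top: grip here. Square to the tray. Slides easily.
- blue_knob (a point): Tub with the blue lid: square steel tub, 84 x 84 mm, 46 mm tall over its lid, 0.2 to 0.4 kg. A round upright black knob, 24 mm in diameter, 40 mm tall, rises from the middle of the lid. This point lies on the knob's axis, 26 mm above the lid and 14 mm below the knob's top: grip here. Square to the tray. Slides easily. It stays where it is.
Mind the look-alikes: they are no part of the job. What is shaped like the part that bears yellow_knob but pink or purple is not meant. What is shaped like the part that bears red_knob but pink is not meant.

How it is judged:
By the outcome, as a careful person would: the job done as asked, in the order asked, and still so for the second after the job is handed in, with the robot touching nothing.
It also fails if it takes over 45 s, if anything falls off the work surface, if the arm or the gripper's body presses on something with over 40 N, if the wrist force passes 120 N, or if a joint passes its speed limit or range.

## Robot

A 7-joint arm with a two-finger parallel gripper is mounted at the origin on the work surface. World frame = base frame: x ahead of the robot, y to its left, z up, the work surface at z = 0. Lengths are in m, angles in rad, forces in N, time in s.
With the tool pointing down it reaches from about 0.4 to 0.85 m from the base axis. Payload 4.5 kg.
Tool frame: the origin (TCP) lies midway between the tips of the shut fingers; the grasp point (between the pads) lies 19 mm behind it; y points along the fingers, z is the direction in which the jaws open and shut, and the axes are right-handed (so a half turn about y gives the same grasp; the last joint's range is limited). The gripper opens to 88 mm and grips with 3 to 60 N. Pads are 18 mm wide; open, the fingers measure 123 mm over their backs; the gripper's body (75 mm by 187 mm) begins 45 mm behind the grasp point.
Start: joints at [-1.123, 0.689, -0.195, 1.565, 0.157, 0.902, -0.215], TCP at [0.251, 0.572, 0.239] pointing down, gripper open.
Joint ranges: [-3.01, 3.01], [-0.46, 2.08], [-1.47, 1.51], [0.13, 2.56], [-1, 4.14], [0.04, 2.09], [-2.66, 2.66]. Speed limits (rad/s): [2.57, 2.57, 3.14, 3.14, 3.14, 3.14, 3.14].

## Interface

Orientations are given as a 3x3 rotation matrix whose columns are the frame's x, y, z axes.
In Python, from rig import readout, grab_frame, job gives the robot as it stands.
- The arm moves only by the tool arm_command, never from a script. Its argument "motion" is a list of rows, each a list of 3 entries, a list of its own where there are three numbers: the shift along the tool's x, y, z in m, then the turn, a rotation vector about the tool's x, y, z in degrees, then the opening, from 0 (shut) to 1 (fully open). In form: [[[tx, ty, tz], [rx, ry, rz], fingers], ...]. A call has 1 to 5 rows; each row is the pose to reach, as a shift and turn from the pose commanded when the call began, along the tool's axes at that moment; what a row does not reach only later rows make up. A row lasts 1/8 s, in which the tool goes at most 62.5 mm and 10.7 degrees, less where a joint would pass 70% of its speed; a pose out of reach is approached as far as the arm can. A call with a gripper value outside its range is refused whole. The fingers move at their own pace and stop on an object; the grip force is fixed at half the most. Time passes only in rows, so rows that repeat a pose let the fingers close. It gives the time, the measured TCP pose, the force and the opening at its end, in the units of the state.
- readout.state(): the state, without advancing time (a new reading comes with each control period).
- grab_frame(name): name is "scene" or "top" or "wrist"; returns a dict with "image" (420x560x3 uint8, red, green, blue), "z_map" (420x560 float32, m along the optical axis (not along the pixel's ray), 0 where there is no reading), "mtx" (3x3 intrinsics, pixels), "position" and "attitude" of the camera in the world. Camera axes: x right, y down, z forward; pixel columns grow to the right and rows downward; lengths in m; the calibration is good to about 2 mm. A picture is of the moment at which its call begins.
- job.job_done(): hands the job in, once; it reports no verdict.
The state is a dict: "t": time; "joint_pos": joint angles; "dq": joint speeds; "effort": joint torques, N m; "ee_pos": TCP position; "eef_rot": TCP orientation; "contact_force": force on the tool from outside, world axes, zero at the start; "ft_torque": the same for the moment, N m; "width": finger opening in m.
Only numpy, scipy, OpenCV 4.12 (cv2) and the standard library are available. Lean on these libraries where they do the work, as an engineer would, in place of code of your own. Each camera call takes 0.05 s, during which the arm holds its last target. There are 200 camera calls.

## Working session

There is one attempt and no reset: what is moved stays moved. The work goes in short steps, Python scripts to look and compute and a tool call to move; the robot and the scene stay as the last step left them, time stands still between calls to the robot, and variables do not carry over. Pictures are saved under pics/ and viewed, about 8 in all and at most 12, crops included, and the job is handed in when it is done.

Besides the shell and the picture viewer there is one more tool, called after ">>>" in YAML: its name, and indented under it one key for each argument. arm_command: Moves the arm, as the interface text tells. Its arguments: {"type":"object","properties":{"motion":{"type":"array"}},"required":["motion"]}

```bash
mkdir -p pics; ls
python3 - <<'E'
from rig import readout, grab_frame
import cv2,numpy as np
s=readout.state();print({k:np.round(v,3).tolist() for k,v in s.items()})
for n in ("top","scene"):
    f=grab_frame(n);np.savez(f"pics/{n}0.npz",**f)
    cv2.imwrite(f"pics/{n}0.png",f["image"][:,:,::-1]);print(n,f["position"],np.round(f["attitude"],3).tolist(),f["mtx"].tolist())
E
```

```text
pics
{'t': 0.0, 'joint_pos': [-1.123, 0.69, -0.195, 1.566, 0.157, 0.902, -0.215], 'dq': [0.0, -0.001, -0.001, -0.001, -0.001, 0.001, -0.001], 'effort': [0.001, -52.756, -1.266, -15.343, -0.053, 0.007, 0.0], 'ee_pos': [0.251, 0.572, 0.238], 'eef_rot': [[0.916, -0.001, 0.402], [-0.402, -0.002, 0.916], [0.0, -1.0, -0.002]], 'contact_force': [0.386, 0.104, 0.483], 'ft_torque': [0.026, -0.025, 0.007], 'width': 0.088}
top [0.45307633 0.05766215 0.87177577] [[0.012, -0.99, 0.143], [-1.0, -0.014, -0.012], [0.014, -0.143, -0.99]] [[441.5898060565575, 0.0, 283.71305948562855], [0.0, 441.5898060565575, 206.89480968596774], [0.0, 0.0, 1.0]]
scene [ 0.83700782 -0.36318624  0.47871879] [[0.846, 0.323, -0.424], [0.533, -0.517, 0.67], [-0.003, -0.793, -0.61]] [[455.3328957766435, 0.0, 284.95188117382895], [0.0, 455.3328957766435, 212.91836691400266], [0.0, 0.0, 1.0]]
```

View pics/top0.png

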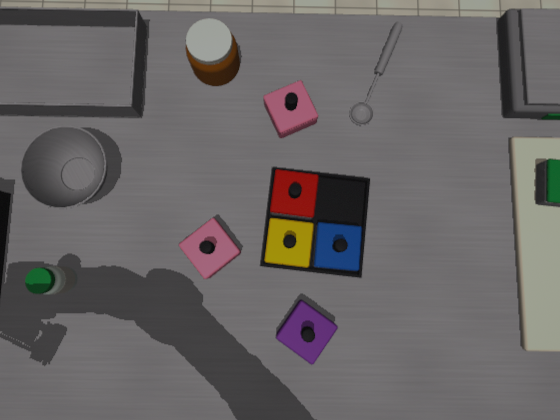

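View pics/scene0.png

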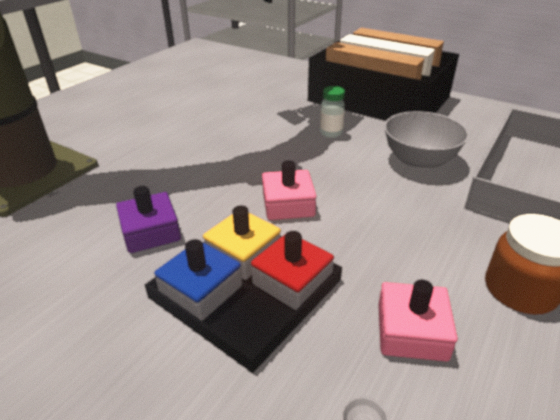

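The top view shows red at (295,193), yellow at (290,242) and blue at (338,246) in the black tray, with the empty corner at (342,200). The look-alikes are outside the tray: pink at (291,108) and (209,247), purple at (308,330). The scene view shows the same layout. The targets are the saturated red and yellow lids inside the tray.

```bash
cat > h.py <<'E'
import numpy as np,cv2
def cloud(f):
    v,u=np.mgrid[:420,:560];z=f["z_map"];K=f["mtx"]
    p=np.stack([(u-K[0,2])/K[0,0]*z,(v-K[1,2])/K[1,1]*z,z],-1)
    return p@np.asarray(f["attitude"]).T+f["position"]
def measure(f,show=True):
    P=cloud(f);hsv=cv2.cvtColor(f["image"],cv2.COLOR_RGB2HSV);h,s,v=[hsv[...,i].astype(int) for i in range(3)]
    ok=f["z_map"]>0; out={}
    masks=dict(red=((h<5)|(h>176))&(s>215),yellow=(h>18)&(h<32)&(s>180),blue=(h>100)&(h<118)&(s>150))
    for n,m in masks.items():
        m=m&ok&(v>90)&(np.abs(P[...,2]-.051)<.008)
        k,l,st,_=cv2.connectedComponentsWithStats(m.astype(np.uint8)); 
        if k<2: print(n,"none");continue
        m=l==1+st[1:,4].argmax()
        q=P[m]; r=cv2.minAreaRect((q[:,:2]*1000).astype(np.float32)); c=np.array(r[0])/1000
        a=(r[2]+45)%90-45
        kn=ok&(P[...,2]>.085)&(P[...,2]<.097)&(np.hypot(P[...,0]-c[0],P[...,1]-c[1])<.03)
        kc=cv2.minEnclosingCircle((P[kn][:,:2]*1000).astype(np.float32)) if kn.any() else None
        out[n]=c;print(n,"lid",c.round(4),np.round(r[1],1),"ang %.1f"%a,"z %.4f"%np.median(q[:,2]),"knob",kc and np.round(kc,1).tolist() if kc is None else (np.round(kc[0],1),round(kc[1],1),round(float(np.median(P[kn][:,2])),4)))
    return out
E
python3 - <<'E'
from h import *
for n in("top","scene"):
    f=dict(np.load(f"pics/{n}0.npz"));print(n);measure(f)
    if n=="top":
        P=cloud(f);t=(f["image"].max(2)<60)&(abs(P[...,2]-.026)<.006)&(np.hypot(P[...,0]-.45-.02,P[...,1])<.2)
        k,l,st,_=cv2.connectedComponentsWithStats(t.astype(np.uint8));q=P[t&(np.hypot(P[...,0]-np.median(P[t][:,0]),P[...,1]-np.median(P[t][:,1]))<.16)]
        print("tray rim",cv2.minAreaRect((q[:,:2]*1000).astype(np.float32)))
        cv2.imwrite("pics/crop.png",cv2.resize(f["image"][90:370,180:400,::-1],None,fx=2.1,fy=2.1,interpolation=cv2.INTER_CUBIC))
E
```

```text
top
red lid [0.5993 0.0288] [82.2 81.7] ang -6.8 z 0.0511 knob (array([599.7,  29.1]), 11.8, 0.091)
yellow lid [0.5067 0.0375] [83.3 83. ] ang -6.3 z 0.0513 knob (array([507.1,  37.7]), 11.6, 0.0909)
blue lid [ 0.4997 -0.0536] [82.2 81.2] ang -4.7 z 0.0513 knob (array([500.8, -53. ]), 11.9, 0.0911)
tray rim ((511.42950439453125, -10.666702270507812), (193.0941619873047, 269.68243408203125), 84.15142822265625)
scene
red none
yellow none
blue lid [ 0.5045 -0.0566] [80.7 79.6] ang -5.0 z 0.0513 knob (array([502.6, -55.5]), 12.1, 0.0909)
```

View pics/crop.png

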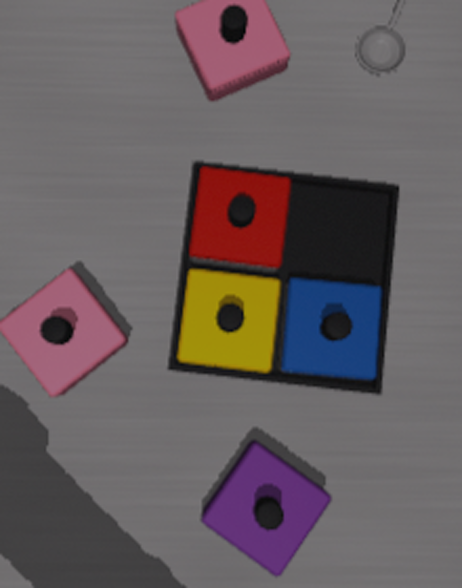

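The crop shows the saturated red lid at (240,215) and the yellow lid at (230,320), both inside the tray. The lighter pink and the purple tubs are outside it. Next I fix the tray centre from its rim corners.

```bash
cat >> h.py <<'E'
def tray(f,px,z=.026):
    K=f["mtx"];R=np.asarray(f["attitude"]);out=[]
    for u,v in px:
        d=R@np.array([(u-K[0,2])/K[0,0],(v-K[1,2])/K[1,1],1]);out.append((f["position"]+d*(z-f["position"][2])/d[2])[:2])
    return np.array(out)
def shift(target):
    from rig import readout
    s=readout.state();R=np.asarray(s["eef_rot"]);print("t",s["t"],"pos",np.round(s["ee_pos"],4),"jaw ang",np.degrees(np.arctan2(R[1,2],R[0,2])).round(2),"tool shift",(R.T@(np.array(target)-s["ee_pos"])).round(4))
E
python3 - <<'E'
from h import *
f=dict(np.load("pics/top0.npz"))
c=tray(f,np.array([(195,163),(398,185),(381,392),(170,369)])/2.1+[180,90]);print(c.round(4),c.mean(0).round(4))
r=cv2.minAreaRect((c*1000).astype(np.float32));print(r)
shift([.5995,.029,.16])
E
```

```text
[[ 0.6529  0.0696]
 [ 0.6348 -0.12  ]
 [ 0.4438 -0.1016]
 [ 0.462   0.0892]] [ 0.5484 -0.0157]
((548.404541015625, -15.37969970703125), (191.71888732910156, 192.0147705078125), 84.49697875976562)
t 0.1 pos [0.2511 0.5717 0.238 ] jaw ang 66.29 tool shift [ 0.5372  0.0786 -0.3567]
```

>>> arm_command:
  motion:
    - [[0.05, 0, -0.033], [0, -9, 0], 1]
    - [[0.1, 0, -0.066], [0, -18.2, 0], 1]
    - [[0.15, 0, -0.1], [0, -18.2, 0], 1]
    - [[0.2, 0, -0.133], [0, -18.2, 0], 1]
    - [[0.25, 0, -0.166], [0, -18.2, 0], 1]

```text
t: 0.72
ee_pos: [0.4142, 0.3179, 0.2385]
eef_rot: [[0.995, -0.0, 0.096], [-0.096, -0.0, 0.995], [-0.0, -1.0, -0.0]]
contact_force: [0.9, -0.1, -0.9]
width: 0.0884
```

```bash
python3 -c "
from h import *;shift([.5995,.029,.16])"
```

```text
t 0.725 pos [0.4142 0.3179 0.2385] jaw ang 84.5 tool shift [ 0.2121  0.0786 -0.2698]
```

>>> arm_command:
  motion:
    - [[0.035, 0.0, -0.045], [0, 0, 0], 1]
    - [[0.07, 0.0, -0.09], [0, 0, 0], 1]
    - [[0.106, 0.0, -0.135], [0, 0, 0], 1]
    - [[0.142, 0.02, -0.18], [0, 0, 0], 1]
    - [[0.177, 0.04, -0.225], [0, 0, 0], 1]

```text
t: 1.35
ee_pos: [0.569, 0.0772, 0.1982]
eef_rot: [[0.995, 0.0, 0.096], [-0.096, 0.0, 0.995], [0.0, -1.0, 0.0]]
contact_force: [0.3, 1.3, -0.5]
width: 0.0881
```

```bash
python3 -c "
from h import *;shift([.5995,.029,.16])"
```

```text
t 1.35 pos [0.569  0.0772 0.1982] jaw ang 84.49 tool shift [ 0.035   0.0382 -0.045 ]
```

>>> arm_command:
  motion:
    - [[0.018, 0.018, -0.023], [0, 0, 0], 1]
    - [[0.035, 0.038, -0.045], [0, 0, 0], 1]
    - [[0.035, 0.038, -0.045], [0, 0, 0], 1]
    - [[0.035, 0.038, -0.045], [0, 0, 0], 1]

```text
t: 1.85
ee_pos: [0.5981, 0.0323, 0.1611]
eef_rot: [[0.996, -0.0, 0.095], [-0.095, 0.001, 0.996], [-0.0, -1.0, 0.001]]
contact_force: [-0.4, 0.4, 0.1]
width: 0.0877
```

```bash
python3 -c "
from h import *;shift([.5995,.029,.059])
from rig import grab_frame
f=grab_frame('wrist');cv2.imwrite('pics/w1.png',f['image'][:,:,::-1]);measure(f)"
```

```text
t 1.85 pos [0.5981 0.0323 0.1611] jaw ang 84.57 tool shift [ 0.0017  0.1021 -0.0033]
red none
yellow none
blue lid [ 0.4997 -0.0543] [82.1 82.2] ang -4.8 z 0.0512 knob (array([500.2, -55.2]), 11.9, 0.091)
```

View pics/w1.png

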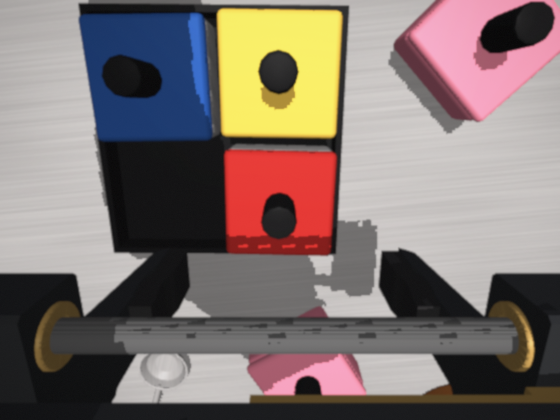

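The wrist view shows the red tub at (280,200) centred between the fingers (x about 155 to 410), and the tray layout matches. I descend, then grip.

>>> arm_command:
  motion:
    - [[0.0015, 0.03, -0.003], [0, 0, 0], 1]
    - [[0.0015, 0.065, -0.003], [0, 0, 0], 1]
    - [[0.0015, 0.09, -0.003], [0, 0, 0], 1]
    - [[0.0015, 0.102, -0.003], [0, 0, 0], 1]
    - [[0.0015, 0.102, -0.003], [0, 0, 0], 1]

```text
t: 2.52
ee_pos: [0.5996, 0.0286, 0.0589]
eef_rot: [[0.996, -0.0, 0.095], [-0.095, 0.0, 0.996], [-0.0, -1.0, 0.0]]
contact_force: [-0.2, 0.7, 0.6]
width: 0.0876
```

>>> arm_command:
  motion:
    - [[0, 0, 0], [0, 0, 0], 0.2]
    - [[0, 0, 0], [0, 0, 0], 0.1]
    - [[0, 0, 0], [0, 0, 0], 0.1]
    - [[0, 0, 0], [0, 0, 0], 0.1]
    - [[0, 0, 0], [0, 0, 0], 0.1]

```text
t: 3.15
ee_pos: [0.5998, 0.0275, 0.0588]
eef_rot: [[0.995, 0.0, 0.096], [-0.096, 0.0, 0.995], [0.0, -1.0, 0.0]]
contact_force: [-1.2, 0.5, -0.2]
width: 0.0404
```

```bash
python3 -c "
from h import *;shift([.5898,-.0657,.059])"
```

```text
t 3.15 pos [0.5998 0.0275 0.0588] jaw ang 84.49 tool shift [-0.001  -0.0003 -0.0937]
```

>>> arm_command:
  motion:
    - [[0, 0, 0], [0, 0, 0], 0.1]
    - [[0, 0, 0], [0, 0, 0], 0.1]
    - [[0, 0, 0], [0, 0, 0], 0.1]
    - [[0, 0, 0], [0, 0, 0], 0.1]

```text
t: 3.65
ee_pos: [0.5998, 0.0276, 0.0587]
eef_rot: [[0.995, 0.0, 0.096], [-0.096, 0.0, 0.995], [-0.0, -1.0, 0.0]]
contact_force: [0.8, -0.3, 0.0]
width: 0.023
```

Gripped (width 23 mm, knob 24 mm). Now I slide red 93 mm.

>>> arm_command:
  motion:
    - [[-0.001, 0, -0.015], [0, 0, 0], 0.1]
    - [[-0.001, 0, -0.035], [0, 0, 0], 0.1]
    - [[-0.001, 0, -0.055], [0, 0, 0], 0.1]
    - [[-0.001, 0, -0.075], [0, 0, 0], 0.1]
    - [[-0.001, 0, -0.09], [0, 0, 0], 0.1]

```text
t: 4.28
ee_pos: [0.5898, -0.0643, 0.0587]
eef_rot: [[0.995, -0.0, 0.098], [-0.098, -0.001, 0.995], [-0.0, -1.0, -0.001]]
contact_force: [0.7, -0.2, 0.3]
width: 0.0232
```

```bash
python3 -c "
from h import *;shift([.5898,-.0657,.059])"
```

```text
t 4.275 pos [ 0.5898 -0.0643  0.0587] jaw ang 84.39 tool shift [ 0.0001 -0.0003 -0.0014]
```

>>> arm_command:
  motion:
    - [[0.001, 0, -0.003], [0, 0, 0], 0.1]
    - [[0.001, 0, -0.003], [0, 0, 0], 0.1]
    - [[0.001, 0, -0.003], [0, 0, 0], 1]
    - [[0.001, 0, -0.003], [0, 0, 0], 1]
    - [[0.001, 0, -0.003], [0, 0, 0], 1]

```text
t: 4.9
ee_pos: [0.5909, -0.0645, 0.0587]
eef_rot: [[0.995, 0.0, 0.095], [-0.095, 0.0, 0.995], [0.0, -1.0, 0.0]]
contact_force: [-0.0, 0.7, -0.0]
width: 0.0512
```

>>> arm_command:
  motion:
    - [[0, 0, 0], [0, 0, 0], 1]
    - [[0, 0, 0], [0, 0, 0], 1]
    - [[0, -0.03, 0], [0, 0, 0], 1]
    - [[0, -0.07, 0], [0, 0, 0], 1]
    - [[0, -0.1, 0], [0, 0, 0], 1]

```text
t: 5.52
ee_pos: [0.5911, -0.065, 0.1602]
eef_rot: [[0.995, 0.001, 0.096], [-0.096, 0.0, 0.995], [0.001, -1.0, 0.0]]
contact_force: [0.3, 0.7, -0.5]
width: 0.0879
```

```bash
python3 -c "
from h import *
from rig import grab_frame
f=grab_frame('top');cv2.imwrite('pics/t1.png',f['image'][120:320,180:420,::-1].repeat(3,0).repeat(3,1));measure(f);f=grab_frame('wrist');measure(f)
f=grab_frame('scene');cv2.imwrite('pics/s1.png',f['image'][:,:,::-1]);
shift([.5071,.0375,.16])"
```

```text
red lid [ 0.5745 -0.0551] [66.2 47.9] ang -7.3 z 0.0511 knob (array([589.5, -63.7]), 11.3, 0.0908)
yellow lid [0.507  0.0378] [83.5 83.4] ang -6.4 z 0.0511 knob (array([507. ,  37.8]), 11.7, 0.091)
blue lid [ 0.5008 -0.0461] [68.1 82.4] ang -5.0 z 0.0512 knob (array([500.7, -53.1]), 11.9, 0.091)
red none
yellow none
blue lid [ 0.5004 -0.0549] [82.9 84.1] ang -4.6 z 0.0512 knob (array([500.2, -55.6]), 11.9, 0.0911)
t 5.675 pos [ 0.5919 -0.0651  0.1602] jaw ang 84.47 tool shift [-0.0942 -0.0001  0.094 ]
```

View pics/s1.png

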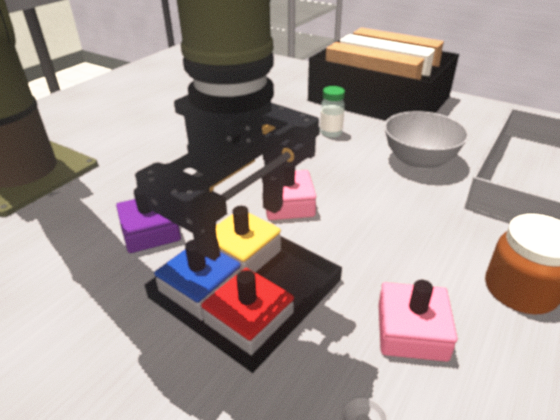

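The scene shows red at (247,300) in the formerly empty corner, upright, with blue untouched at (198,270). Next, yellow.

>>> arm_command:
  motion:
    - [[-0.04, 0, 0.04], [0, 0, 0], 1]
    - [[-0.075, 0, 0.075], [0, 0, 0], 1]
    - [[-0.0945, 0, 0.0935], [0, 0, 0], 1]
    - [[-0.0945, 0, 0.0935], [0, 0, 0], 1]
    - [[-0.0945, 0, 0.0935], [0, 0, 0], 1]

```text
t: 6.3
ee_pos: [0.5062, 0.036, 0.1581]
eef_rot: [[0.995, -0.0, 0.097], [-0.097, -0.001, 0.995], [-0.0, -1.0, -0.001]]
contact_force: [0.5, -0.9, 0.7]
width: 0.0883
```

```bash
python3 -c "
from h import *
shift([.507,.037,.059])"
```

```text
t 6.3 pos [0.5062 0.036  0.1581] jaw ang 84.42 tool shift [0.0007 0.0991 0.0012]
```

>>> arm_command:
  motion:
    - [[0.0005, 0.03, 0.001], [0, 0, 0], 1]
    - [[0.0005, 0.065, 0.001], [0, 0, 0], 1]
    - [[0.0005, 0.09, 0.001], [0, 0, 0], 1]
    - [[0.0005, 0.1, 0.001], [0, 0, 0], 1]
    - [[0.0005, 0.1, 0.001], [0, 0, 0], 0.1]

```text
t: 6.92
ee_pos: [0.5066, 0.0373, 0.0582]
eef_rot: [[0.995, -0.001, 0.097], [-0.097, -0.001, 0.995], [-0.0, -1.0, -0.001]]
contact_force: [0.1, -0.5, -0.0]
width: 0.0802
```

>>> arm_command:
  motion:
    - [[0, 0, 0], [0, 0, 0], 0.1]
    - [[0, 0, 0], [0, 0, 0], 0.1]
    - [[0, 0, 0], [0, 0, 0], 0.1]
    - [[0, 0, 0], [0, 0, 0], 0.1]
    - [[0, 0, 0], [0, 0, 0], 0.1]

```text
t: 7.55
ee_pos: [0.5064, 0.0381, 0.0588]
eef_rot: [[0.995, 0.0, 0.096], [-0.096, 0.0, 0.995], [0.0, -1.0, 0.0]]
contact_force: [-0.8, 0.0, 1.1]
width: 0.03
```

>>> arm_command:
  motion:
    - [[0, 0, 0], [0, 0, 0], 0.1]
    - [[0, 0, 0], [0, 0, 0], 0.1]
    - [[0, 0, 0], [0, 0, 0], 0.1]
    - [[0, 0, 0], [0, 0, 0], 0.1]

```text
t: 8.05
ee_pos: [0.5064, 0.0381, 0.0587]
eef_rot: [[0.995, 0.0, 0.096], [-0.096, 0.0, 0.995], [0.0, -1.0, 0.0]]
contact_force: [-0.0, 0.8, 1.2]
width: 0.023
```

```bash
python3 -c "
from h import *
shift([.5990,.0275,.059])"
```

```text
t 8.05 pos [0.5064 0.0381 0.0587] jaw ang 84.5 tool shift [ 0.0932 -0.0002 -0.0016]
```

>>> arm_command:
  motion:
    - [[0.015, 0, -0.0005], [0, 0, 0], 0.1]
    - [[0.035, 0, -0.001], [0, 0, 0], 0.1]
    - [[0.055, 0, -0.001], [0, 0, 0], 0.1]
    - [[0.075, 0, -0.001], [0, 0, 0], 0.1]
    - [[0.092, 0, -0.001], [0, 0, 0], 0.1]

```text
t: 8.68
ee_pos: [0.5982, 0.0282, 0.0588]
eef_rot: [[0.995, -0.0, 0.096], [-0.096, 0.0, 0.995], [-0.0, -1.0, 0.0]]
contact_force: [-0.3, -0.1, 1.8]
width: 0.0232
```

```bash
python3 -c "
from h import *
shift([.5990,.0275,.059])"
```

```text
t 8.675 pos [0.5982 0.0282 0.0588] jaw ang 84.48 tool shift [ 0.0009 -0.0002 -0.0006]
```

Now a 1 mm finish, then release, rise and back off for a clear view.

>>> arm_command:
  motion:
    - [[0.001, 0, 0], [0, 0, 0], 0.1]
    - [[0.001, 0, 0], [0, 0, 0], 0.1]
    - [[0.001, 0, 0], [0, 0, 0], 1]
    - [[0.001, 0, 0], [0, 0, 0], 1]
    - [[0.001, 0, 0], [0, 0, 0], 1]

```text
t: 9.3
ee_pos: [0.5983, 0.0282, 0.0586]
eef_rot: [[0.995, -0.001, 0.096], [-0.096, -0.0, 0.995], [-0.001, -1.0, -0.0]]
contact_force: [0.9, -0.4, -0.2]
width: 0.0512
```

>>> arm_command:
  motion:
    - [[0, 0, 0], [0, 0, 0], 1]
    - [[0, 0, 0], [0, 0, 0], 1]
    - [[0, -0.03, 0], [0, 0, 0], 1]
    - [[0, -0.07, 0], [0, 0, 0], 1]
    - [[0, -0.13, 0], [0, 0, 0], 1]

```text
t: 9.93
ee_pos: [0.5976, 0.0279, 0.1887]
eef_rot: [[0.995, -0.004, 0.096], [-0.096, -0.0, 0.995], [-0.003, -1.0, -0.001]]
contact_force: [1.4, -0.9, 0.2]
width: 0.088
```

>>> arm_command:
  motion:
    - [[-0.03, 0, 0.05], [0, 0, 0], 1]
    - [[-0.06, -0.02, 0.1], [0, 0, 0], 1]
    - [[-0.09, -0.04, 0.15], [0, 0, 0], 1]
    - [[-0.12, -0.04, 0.2], [0, 0, 0], 1]
    - [[-0.15, -0.04, 0.25], [0, 0, 0], 1]

```text
t: 10.55
ee_pos: [0.4727, 0.2929, 0.2292]
eef_rot: [[0.995, 0.001, 0.096], [-0.096, 0.0, 0.995], [0.001, -1.0, 0.001]]
contact_force: [1.3, -0.3, 1.2]
width: 0.088
```

>>> arm_command:
  motion:
    - [[0, 0, 0], [0, 0, 0], 1]
    - [[0, 0, 0], [0, 0, 0], 1]

```text
t: 10.8
ee_pos: [0.4736, 0.2907, 0.2286]
eef_rot: [[0.995, 0.0, 0.096], [-0.096, -0.001, 0.995], [0.0, -1.0, -0.001]]
contact_force: [-0.0, -0.6, -0.0]
width: 0.0883
```

```bash
python3 -c "
from h import *
from rig import grab_frame
f=grab_frame('top');cv2.imwrite('pics/t2.png',f['image'][:,:,::-1]);measure(f)
f=grab_frame('scene');cv2.imwrite('pics/s2.png',f['image'][:,:,::-1])"
```

```text
red lid [ 0.5908 -0.0647] [82.5 82.2] ang -6.6 z 0.0512 knob (array([591.1, -64.3]), 12.1, 0.0909)
yellow lid [0.5989 0.0282] [83.4 83.4] ang -6.2 z 0.0512 knob (array([599.2,  28.4]), 11.9, 0.0908)
blue lid [ 0.4998 -0.0537] [82.3 81.7] ang -4.8 z 0.0512 knob (array([501.1, -53.4]), 11.7, 0.0909)
```

View pics/t2.png

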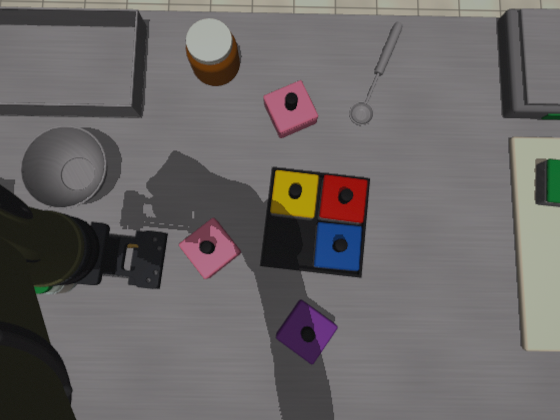

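View pics/s2.png

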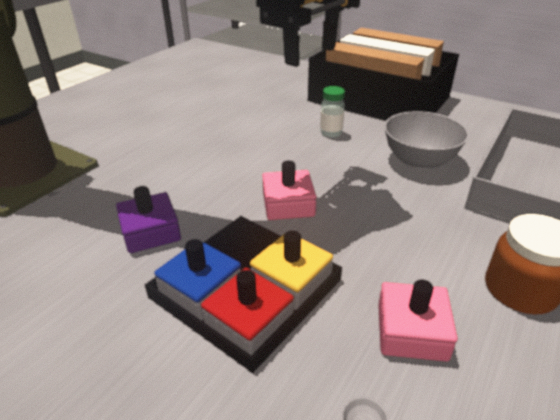

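The top view shows yellow at (296,193) in red's old corner, red at (345,197), blue at (340,246), and yellow's old corner (290,245) empty. The scene view agrees, with the gripper well clear.

```bash
python3 -c "
from rig import job
print(job.job_done())"
```

```text
the job is handed in; nothing more can be done
None
```

The job is done and handed in. I gripped the red tub by its knob and slid it into the empty corner, let go, then slid the yellow tub into the corner red had left. Neither tub was lifted. It took about 11 s of the 45 s allowed, and the force readings at the end of each move never exceeded about 2 N.

The last checks, made before handing in, found:

- **Seating:** All three lids were at 51 mm, so the tubs were flat on the tray floor.
- **Position:** Red and yellow were each about 2–3 mm or less from the centre of their corners, inside the 8 mm of play.
- **Blue and the free corner:** Blue had not moved measurably, and yellow's old corner was empty.
- **Gripper:** It was open and well away from the tray.

No check failed. The cameras disagreed with each other by about 2 mm, which matches the stated calibration. The simple colour and height measurement did not pick up the red and yellow lids in the wrist and scene images, so those positions come from the top camera. The scene picture showed the same layout by eye.

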